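# Centre the weighing tub on the balance pan and tare the balance

## Task

The empty weighing tub has been set down off-centre on the round-pan balance. Nudge it with the fingertips, without lifting or tipping it, into the middle of the pan. Then, with nothing touching the tub, lightly press that balance's tare key (second from the left of the four keys under the display) fully down, not its neighbours, and withdraw so that it springs up; leave the square-pan balance beside it and everything else on the bench alone.

Things in the scene. Friction and masses are not known exactly. Their poses are not given: they have to be found in the camera images.
- tub: Empty orange weighing tub, open on top: 98 mm across the rim, 88 mm across the foot, 33 mm tall, 40 to 85 g. Stands on the round pan, off-centre and partly overhanging on the left. Pushed from the side, fingers bear on its wall 44 to 47 mm from its axis and it slides readily. Origin: centre of its underside; z up.
- pan_centre (a point): Centre of the upper face of the round pan (121 mm across, flat, level, 78 mm above the bench). Axes as round_balance. Round the pan the balance housing's top is at 62 mm, so fingertips beside the pan can go down to about 68 mm.
- round_balance: Portable balance with the ROUND pan, stands firm on the bench; housing 230 long (x) x 170 wide (y) x 62 mm high. Origin: on the bench under the middle of the housing; x points from the sloping key panel (the front, towards the robot) to the back, y to the left seen from the robot, z up.
- tare_key (a point): Middle of the upper face of the round balance's tare key, 46 mm above the bench: second from the left (as the robot sees it) of four like keys in a row under the display, 34 mm apart. Key 10 mm (down the slope) x 23 mm (along y). Keys and panel slope down to the front at 25 degrees: outward normal in the balance's frame (-0.42, 0, 0.91). Axes as round_balance.
- round_balance_tare (a joint): Travel of the round balance's tare key along its inward normal: 0 up, 0.0015 m fully down. Sprung: 0.7 N starts it, 4 N holds it fully down, it springs back when let go. It stands 3.6 mm proud of the panel, so press it square to the slope, fingers tilted about 25 degrees, or with the edge of the tips. Pressing the balance with more than 35 N is too much.
- balance_back_tare (a joint): Travel of the tare key of the SQUARE-pan balance: 0 up, 0.0015 m down. Not to be pressed.
- square_balance_key (a point): Tare key of the square-pan balance (the one with the beaker on it, turned with its panel to the robot's right). Leave alone.
- beaker: Glass beaker, 62 mm wide, 78 mm tall, standing on the square pan. Leave alone. Origin: centre of its underside.
- bottle_tall: White sample bottle, 70 mm wide, 240 mm tall, the tallest, at the back; full, stands firm. Leave alone. Origin: centre of its underside.
- bottle_mid: White sample bottle, 70 mm wide, 230 mm tall, behind the balance; full, stands firm. Leave alone. Origin: centre of its underside.
- bottle_short: Sample bottle, 63 mm wide, 182 mm tall, with a dark red label, behind the balance; full, stands firm. Leave alone. Origin: centre of its underside.
- timer: Bench timer 60 x 64 x 19 mm, lying close to the right of the round balance. Leave alone. Origin: centre of its underside.
- vial: Small stain vial with a black cap, 27 mm wide, 58 mm tall, standing close to the left of the round balance. Leave alone. Origin: centre of its underside.
- slide_box: Closed box of slides 88 x 98 x 38 mm, standing firm at the left end of the bench. Leave alone. Origin: centre of its underside.
- key_1 (a joint): Travel of the round balance's leftmost key, 34 mm to the left of the tare key: 0 up, 0.0015 m down, same size and spring. Not to be pressed.
- key_3 (a joint): Travel of the round balance's third key, 34 mm to the right of the tare key: 0 up, 0.0015 m down, same size and spring. Not to be pressed.
- key_4 (a joint): Travel of the round balance's rightmost key, 68 mm to the right of the tare key: 0 up, 0.0015 m down, same size and spring. Not to be pressed.
- tape: Roll of label tape lying flat, 104 mm across, 25 mm high, at the front edge of the bench. Leave alone. Origin: centre of its underside.

How it is judged:
On the way, in this order (a step that is already met when the one before it is completed fails the run):
1. the tub stands in the middle of the round pan (within 8 mm) and the fingers are off it (horizontal distance between tub and pan_centre below 0.008 m and contact force between each of the arm, the fingers and tub below 0.1 N and linear speed of tub below 0.02 m/s), for 0.2 s.
2. the round balance's tare key is pressed down, the tub centred and untouched (value of joint round_balance_tare above 0.0011 m and horizontal distance between tub and pan_centre below 0.008 m and contact force between the fingers and tub below 0.1 N), for 0.05 s.
At the end, for the whole second after the job is handed in: The tub stands upright and still on the round pan, its centre within 8 mm of the pan's centre; the round balance has been tared after that and its key is up again; nothing else was pressed or moved (horizontal distance between tub and pan_centre below 0.008 m and z of tub in the frame of pan_centre between -0.003 and 0.003 m and angle between tub's own z axis and vertical below 0.05 rad and linear speed of tub below 0.01 m/s and value of joint each of round_balance_tare, balance_back_tare below 0.0004 m); the robot touches nothing.
It fails at once if the tub is lifted more than 8 mm off the pan, tipped, or falls off the pan (z of tub in the frame of pan_centre above 0.008 m or z of tub in the frame of pan_centre below -0.006 m or angle between tub's own z axis and vertical above 0.25 rad).
It fails at once if the tare key is pressed while the tub is off-centre or the hand touches the tub ((value of joint round_balance_tare above 0.0009 m and horizontal distance between tub and pan_centre above 0.01 m) or (value of joint round_balance_tare above 0.0009 m and contact force between the arm and tub above 0.3 N)).
It fails at once if the round balance is pressed with more than 35 N (contact force between any of the fingers, the arm and round_balance above 35 N).
It fails at once if another key of the round balance or the square-pan balance's tare key is pressed, or the beaker on its pan is moved (value of joint any of key_1, key_3, key_4, balance_back_tare above 0.0009 m or distance of beaker from where it was at the start of the episode above 0.012 m).
It fails at once if a sample bottle or the slide box is pushed, or the timer, the vial or the roll of tape is moved (contact force between anything else and bottle_tall above 4 N or contact force between anything else and bottle_mid above 4 N or contact force between anything else and bottle_short above 4 N or contact force between anything else and slide_box above 4 N or distance of any of timer, vial, tape from where it was at the start of the episode above 0.012 m).
It also fails if it takes over 38 s, if anything falls off the work surface, if the arm or the gripper's body presses on something with over 40 N, if the wrist force passes 120 N, or if a joint passes its speed limit or range.

## Robot

A 7-joint arm with a two-finger parallel gripper is mounted at the origin on a cart in front of the work surface, level with it; the furniture and walls round the work are solid. World frame = base frame: x ahead of the robot, y to its left, z up, the work surface at z = 0. Lengths are in m, angles in rad, forces in N, time in s.
With the tool pointing down it reaches from about 0.425 to 0.95 m from the base axis. Payload 4.7 kg.
Tool frame: the origin (TCP) lies on the centre line of the jaws, within the pads' length; the fingertips stand 8 mm ahead of it and the grasp point (between the pads) lies 11 mm behind it; z points along the fingers, y is the line along which they close (so a half turn about z gives the same grasp; the last joint's range is limited). The gripper opens to 85 mm and grips with 20 to 120 N. Pads are 22 mm wide; open, the fingers measure 114 mm over their backs; the gripper's body (76 mm by 85 mm) begins 54 mm behind the grasp point. The pads swing forward as they close: fully open they stand 13 mm farther back than shut.
Start: joints at [1.208, 0.469, -0.049, 1.532, 0.024, 1.141, -0.082], TCP at [0.221, -0.638, 0.239] pointing down, gripper open.
Joint ranges: [-2.59, 2.59], [-0.33, 1.99], [-1.39, 1.29], [0.1, 2.45], [-1.04, 4.18], [0.21, 1.99], [-2.66, 2.66]. Speed limits (rad/s): [2.57, 2.57, 3.14, 3.14, 3.14, 3.14, 3.14].

## Interface

Orientations are given as a 3x3 rotation matrix whose columns are the frame's x, y, z axes.
In Python, from rig import arm gives the robot as it stands. Calls block until the motion is done:
- arm.movep(position, orientation): joint-space move of the TCP to a pose.
- arm.move_l(position, attitude=None, feed=0.15, until_force=None): straight line of the TCP; attitude=None keeps the orientation; feed is the mean speed in m/s. With until_force (N) it stops when the force on the tool has changed by that much, and returns True; else False.
- arm.move_joints(angles): joint-space move.
- arm.command_gripper(opening, newtons=None): finger opening in m; newtons is the grip in N (None keeps the last); returns when the fingers have stopped.
- arm.sleep(seconds).
- arm.inverse_kinematics(position, orientation): joint angles nearest the present ones, or None.
- arm.sense(): the state.
- arm.camera(name): name is "side" or "top"; returns the picture (480x640x3 uint8, red, green, blue); there is no depth.
- arm.camera_params(name): a dict with "K" (3x3 intrinsics, pixels), "dist" ([k1, k2, p1, p2, k3] as OpenCV has them; the pictures are not rectified), "position" and "rotation" of the camera in the world. Camera axes: x right, y down, z forward; pixel columns grow to the right and rows downward; lengths in m; the calibration is good to about 2 mm. A picture is of the moment at which its call begins. camera_params takes no time and is no camera call.
A pose or a line that the arm cannot do raises arm.Unreachable and nothing moves.
- arm.finish_job(): hands the job in; it is judged then, once.
The state is a dict: "time_s": time; "joint_pos": joint angles; "qd": joint speeds; "joint_efforts": joint torques, N m; "position": TCP position; "tcp_rot": TCP orientation; "wrist_force": force on the tool from outside, world axes, zero at the start; "ft_torque": the same for the moment, N m; "finger_gap": finger opening in m; "gripper_force": force on a finger pad.
Only numpy, scipy, OpenCV 4.12 (cv2) and the standard library are available. Lean on these libraries where they do the work, as an engineer would, in place of code of your own. Each camera call takes 0.05 s, during which the arm holds its last target. There are 200 camera calls.

## Working session

There is one attempt and no reset: what is moved stays moved. The work goes in short steps, each a Python script; the robot and the scene stay as the last script left them, time stands still between calls to the robot, and variables do not carry over. Pictures are saved under pics/ and viewed, at most 10 in all, crops included, and the job is handed in when it is done.

```bash
ls; mkdir -p pics
python3 - <<'E'
from rig import arm
import cv2,numpy as np
for n in("side","top"):
    cv2.imwrite(f"pics/{n}0.png",arm.camera(n)[:,:,::-1]); p=arm.camera_params(n)
    print(n,{k:np.round(v,3).tolist() for k,v in p.items()})
s=arm.sense();print(s["time_s"],s["position"],np.round(s["tcp_rot"],3),s["finger_gap"])
E
```

```text
pics
rig.py
side {'K': [[557.334, 0.0, 325.946], [0.0, 557.334, 238.479], [0.0, 0.0, 1.0]], 'dist': [0.028, 0.0, 0.0, 0.0, 0.0], 'position': [0.098, -0.487, 1.308], 'rotation': [[0.829, -0.448, 0.334], [-0.559, -0.68, 0.475], [0.014, -0.581, -0.814]]}
top {'K': [[510.006, 0.0, 318.116], [0.0, 510.006, 246.51], [0.0, 0.0, 1.0]], 'dist': [-0.013, 0.0, 0.0, 0.0, 0.0], 'position': [0.449, 0.198, 1.416], 'rotation': [[-0.009, -0.994, 0.107], [-1.0, 0.011, 0.017], [-0.018, -0.106, -0.994]]}
0.1 [ 0.22103433 -0.63723072  0.238344  ] [[ 0.945  0.328 -0.001]
 [ 0.328 -0.945  0.002]
 [-0.    -0.002 -1.   ]] 0.08552779081248521
```

View pics/side0.png

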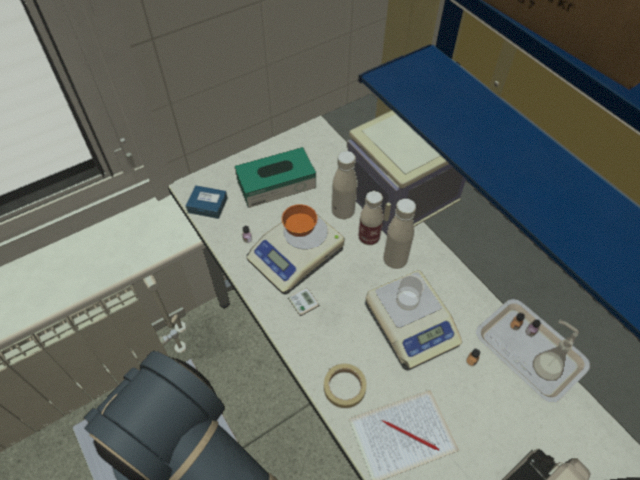

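View pics/top0.png

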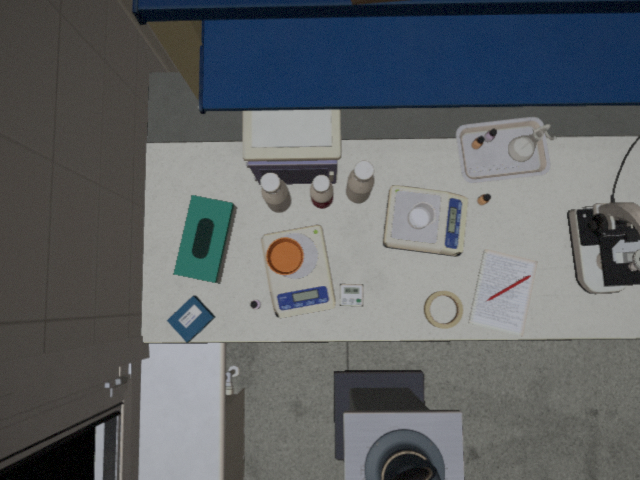

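The round balance is at about (297,270) in top and (297,248) in side. The tub is at (285,256) in top, and the keys are under the display at about (303,303). Next I'll zoom in.

Run:
```python
import cv2
a=cv2.imread("pics/top0.png")[220:320,240:370];b=cv2.imread("pics/side0.png")[190:300,235:365]
cv2.imwrite("pics/tc.png",cv2.resize(a,None,fx=6,fy=6,interpolation=2)[:600])
cv2.imwrite("pics/sc.png",cv2.resize(b,None,fx=5.4,fy=5.4,interpolation=2))
```

```text
(no output)
```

View pics/tc.png

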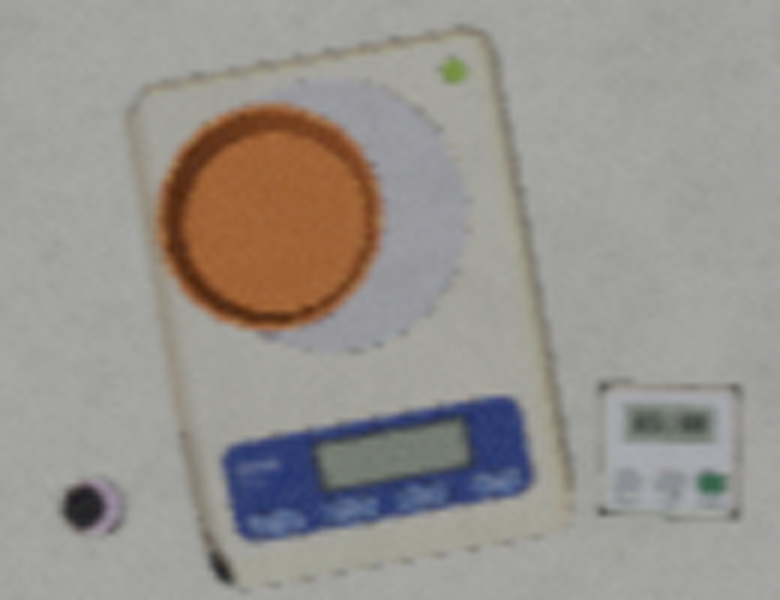

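View pics/sc.png

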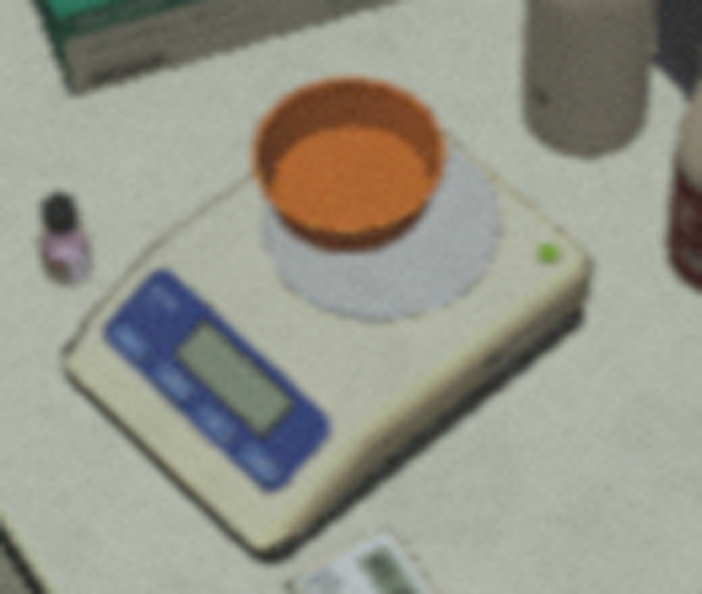

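Keys in the top crop are at about (277,521), (350,508), (422,495), (496,482). In the side crop they're at (128,342), (173,380), (216,423), (262,463). The tub rim is centred at about (270,216) in the top crop, and the pan's right edge is at (468,215). Now I'll measure from both views.

```bash
cat > vis.py <<'E'
import cv2,numpy as np
from scipy.optimize import least_squares
def ray(P,px):
    px=np.asarray(px,float).reshape(-1,1,2)
    u=cv2.undistortPoints(px,np.array(P["K"]),np.array(P["dist"]))[:,0]
    d=np.c_[u,np.ones(len(u))]@np.array(P["rotation"]).T
    return np.array(P["position"]),d
def plane(P,px,z):
    o,d=ray(P,px); return o+d*((z-o[2])/d[:,2])[:,None]
def tri(Ps,pxs):
    A=np.zeros((3,3));b=np.zeros(3)
    for P,px in zip(Ps,pxs):
        o,d=ray(P,px);d=d[0]/np.linalg.norm(d);M=np.eye(3)-np.outer(d,d);A+=M;b+=M@o
    return np.linalg.solve(A,b)
def project(P,X):
    R=np.array(P["rotation"]);X=(np.atleast_2d(X)-P["position"])@R
    return cv2.projectPoints(X,np.zeros(3),np.zeros(3),np.array(P["K"]),np.array(P["dist"]))[0][:,0]
def circ(Ps,pts,r,z0,fixz=None):
    f=lambda p:np.concatenate([np.hypot(*(plane(P,q,p[2] if fixz is None else fixz)[:,:2]-p[:2]).T)-r for P,q in zip(Ps,pts)])
    c=np.mean(plane(Ps[0],pts[0],z0),0)
    s=least_squares(f,[c[0],c[1],z0],loss="soft_l1",f_scale=.002);return s.x,np.sqrt(np.mean(f(s.x)**2))
def up(c,s,o): return (np.array(c,float)+.5)/s-.5+np.array(o)
def tubmask(im,box):  # BGR; outer outline of orange
    x0,y0,x1,y1=box;h=cv2.cvtColor(im,cv2.COLOR_BGR2HSV)
    m=((h[...,0]<16)&(h[...,1]>130)&(h[...,2]>60)).astype(np.uint8)
    k=np.zeros_like(m);k[y0:y1,x0:x1]=m[y0:y1,x0:x1]
    c=max(cv2.findContours(k,0,cv2.CHAIN_APPROX_NONE)[0],key=cv2.contourArea)[:,0].astype(float)
    m=c.mean(0);d=c-m;return c+.5*d/np.linalg.norm(d,axis=1)[:,None]
E
python3 - <<'E'
from vis import *
from rig import arm
Ps=[arm.camera_params("top"),arm.camera_params("side")]
kt=up([(277,521),(350,508),(422,495),(496,482)],6,(240,220));ks=up([(128,342),(173,380),(216,423),(262,463)],5.4,(235,190))
K=np.array([tri(Ps,[a,b]) for a,b in zip(kt,ks)]);print("keys",K.round(4))
kz=np.array([plane(P,q,.046) for P,q in zip(Ps,[kt,ks])]);print("keys z=.046",kz[...,:2].round(4))
pt=up([(468,215),(461,160),(420,108),(380,88),(332,78),(455,280),(420,325),(385,345),(350,353),(300,345)],6,(240,220))
ps=up([(500,220),(488,180),(485,270),(450,302),(400,318),(350,314),(310,295),(275,262),(264,232)],5.4,(235,190))
print("pan free",circ(Ps,[pt,ps],.0605,.078))
print("pan top/side z fixed",circ(Ps[:1],[pt],.0605,.078,.078),circ(Ps[1:],[ps],.0605,.078,.078))
T=cv2.imread("pics/top0.png");S=cv2.imread("pics/side0.png")
tt=tubmask(T,(255,225,315,285));ts=tubmask(S,(275,195,325,242))
print(tt.min(0),tt.max(0),ts.min(0),ts.max(0))
ts=ts[ts[:,1]<218] # rim half
print("rim",circ(Ps,[tt,ts],.049,.111)); print(circ(Ps[:1],[tt],.049,.111,.111),circ(Ps[1:],[ts],.049,.111,.111))
# housing bench-level / top-face corners (top crop)
d=K[0]-K[3];print("yaw of y-axis",np.degrees(np.arctan2(-d[0],d[1])),"span",np.linalg.norm(d))
b={"bottle_mid":(275,203),"vial":(256,305),"timer":(351,295),"shelf edge":(400,107)}
for k,v in b.items(): print(k,plane(Ps[0],v,0)[0].round(3))
E
```

```text
keys [[0.4352 0.3099 0.0478]
 [0.4413 0.2769 0.0496]
 [0.4468 0.2449 0.0469]
 [0.4527 0.2117 0.0488]]
keys z=.046 [[[0.4363 0.3095]
  [0.4417 0.2769]
  [0.4472 0.2448]
  [0.4526 0.2118]]

 [[0.4346 0.3116]
  [0.4419 0.2794]
  [0.4467 0.2456]
  [0.4536 0.2132]]]
pan free (array([0.56905703, 0.28168684, 0.08406084]), np.float64(0.0010066664973715337))
pan top/side z fixed (array([0.56971702, 0.28145638, 0.078     ]), np.float64(0.0008816099518996623)) (array([0.57105996, 0.28539422, 0.078     ]), np.float64(0.0009076077499343613))
[266.50008837 237.50003391] [302.49991738 274.49996844] [282.5000431  204.50008262] [316.49995935 235.49993302]
rim (array([0.5664728 , 0.30794482, 0.10881965]), np.float64(0.0017961487109976575))
(array([0.56625634, 0.30733277, 0.111     ]), np.float64(0.002001701793990221)) (array([0.56546178, 0.30689147, 0.111     ]), np.float64(0.0013662014248675034))
yaw of y-axis 10.113114992641275 span 0.0997531327511931
bottle_mid [0.726 0.343 0.   ]
vial [0.44  0.396 0.   ]
timer [0.465 0.133 0.   ]
shelf edge [ 1.002 -0.017  0.   ]
```

Measurements: pan centre ≈ (0.570, 0.283), yaw ≈ 10.1°, tub ≈ (0.566, 0.3075), tare key ≈ (0.4415, 0.278). The heights come out within 2–6 mm of the stated ones, and the key row's centreline passes through the pan centre. I'll check reach, then push in stages.

```bash
cat > cfg.py <<'E'
import numpy as np
pan=np.array([.570,.283]);yaw=np.radians(10.1)
bx=np.array([np.cos(yaw),np.sin(yaw),0]);by=np.array([-np.sin(yaw),np.cos(yaw),0]);ez=np.array([0,0,1.])
key=np.array([.4417,.2777,.0465]);nk=-.4226*bx+.9063*ez
def R(x,z):
    x=np.array(x,float);x=x-z*(x@z);x/=np.linalg.norm(x);return np.c_[x,np.cross(z,x),z]
def Rdown(p): return R([p[0],p[1],0],-ez)
def Rkey(s=1): return R(s*np.cross(by,-nk),-nk)
E
python3 - <<'E'
from cfg import *
from rig import arm
q0=np.array(arm.sense()["joint_pos"])
tub=np.array([.566,.3075]);p=(pan-tub)/np.linalg.norm(pan-tub);print(p)
for s in(1,-1):
    for d in(.075,.05):
        t=tub-p*d;q=arm.inverse_kinematics([*t,.096],Rdown(s*p));print(s,d,t,None if q is None else np.round(q,2))
    for h in(-.003,.06):
        q=arm.inverse_kinematics(key+nk*(h+.008),Rkey(s));print("key",s,h,None if q is None else np.round(q,2))
E
```

```text
[ 0.1611319  -0.98693288]
1 0.075 [0.55391511 0.38151997] [ 0.03  0.95 -1.19  1.62  0.92  1.23  1.96]
1 0.05 [0.55794341 0.35684664] [ 0.08  0.93 -1.19  1.65  0.92  1.22  1.98]
key 1 -0.003 [-0.27  0.47 -0.62  2.3   1.48  0.51 -0.39]
key 1 0.06 [ 0.02  0.42 -0.99  2.3   1.28  0.65 -0.21]
-1 0.075 [0.55391511 0.38151997] [-0.03  0.85 -1.02  1.63  0.79  1.13 -1.1 ]
-1 0.05 [0.55794341 0.35684664] [ 0.03  0.86 -1.06  1.65  0.81  1.14 -1.09]
key -1 -0.003 None
key -1 0.06 [-1.72  0.45  1.12  2.38 -0.86  0.24 -1.3 ]
```

Run:
```python
from cfg import *
from rig import arm
arm.move_l([.18,-.53,.30],feed=.2)
q=np.array(arm.sense()["joint_pos"]);q[0]=-.55;q[6]=-.8
arm.move_joints(q)
s=arm.sense();print(s["time_s"],s["position"],np.round(s["tcp_rot"],2))
tub=np.array([.566,.3075]);p=(pan-tub)/np.linalg.norm(pan-tub)
for sg in(1,-1):
    for d in(.075,.05):
        t=tub-p*d;q=arm.inverse_kinematics([*t,.096],Rdown(sg*p));print(sg,d,None if q is None else np.round(q,2))
    for h in(-.003,.06):
        q=arm.inverse_kinematics(key+nk*(h+.008),Rkey(sg));print("key",sg,h,None if q is None else np.round(q,2))
```

```text
3.9333 [0.48530594 0.27968852 0.29968051] [[ 0.19  0.98  0.  ]
 [ 0.98 -0.19 -0.  ]
 [-0.    0.   -1.  ]]
1 0.075 [ 0.03  0.95 -1.19  1.62  0.92  1.23  1.96]
1 0.05 [ 0.08  0.93 -1.19  1.65  0.92  1.22  1.98]
key 1 -0.003 [-0.74  0.4  -0.05  2.33  1.39  0.27 -0.37]
key 1 0.06 [-0.7   0.25 -0.14  2.34  0.99  0.36  0.01]
-1 0.075 [-0.59  0.61 -0.11  1.66  0.08  0.88 -0.57]
-1 0.05 [-0.56  0.59 -0.1   1.69  0.07  0.86 -0.53]
key -1 -0.003 None
key -1 0.06 [-1.72  0.45  1.12  2.38 -0.86  0.24 -1.3 ]
```

Run:
```python
from cfg import *
from rig import arm
import cv2
tub=np.array([.566,.3075]);p=(pan-tub)/np.linalg.norm(pan-tub)
arm.command_gripper(.05)
a=tub-p*.080
arm.movep([*a,.2],Rdown(-p)); arm.move_l([*a,.096],feed=.12)
arm.move_l([*(pan-p*.060),.096],feed=.04)
s=arm.sense();print(s["time_s"],s["position"],s["finger_gap"],s["wrist_force"])
T=arm.camera("top")[:,:,::-1];S=arm.camera("side")[:,:,::-1]
cv2.imwrite("pics/top1.png",T);cv2.imwrite("pics/side1.png",S)
r=lambda i:cv2.resize(i,None,fx=4,fy=4,interpolation=2)
cv2.imwrite("pics/c1.png",np.hstack([r(T[210:330,240:340]),r(S[180:300,235:335])]))
```

```text
7.3417 [0.56023507 0.34249701 0.09598032] 0.05000425287771351 [ 0.89807551 -0.35897047 -0.07478113]
```

View pics/c1.png

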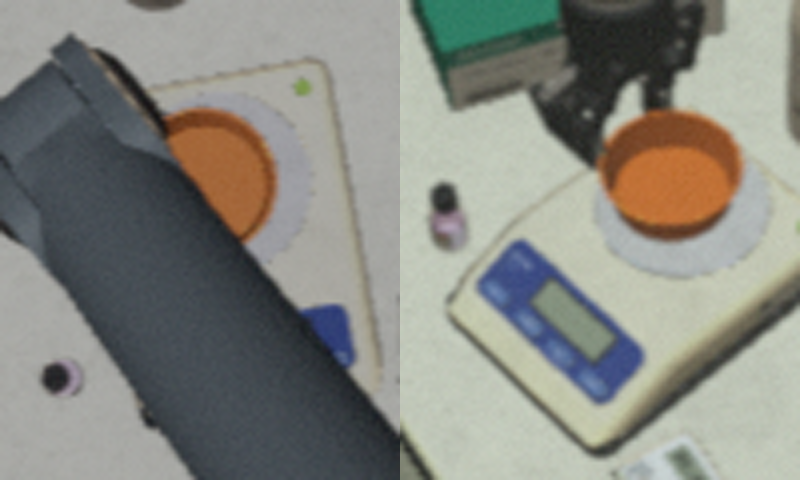

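The top view is blocked by the arm. In the side view the tub rim, at about (670,150) in the right half of the crop, has moved toward the pan's middle and is upright. I'll measure it from the side view and finish the push.

```bash
cat >> vis.py <<'E'
def tubside(S,P,ymax_frac=.45):
    t=tubmask(S,(275,195,340,260));lo,hi=t.min(0),t.max(0)
    return circ([P],[t[t[:,1]<lo[1]+ymax_frac*(hi[1]-lo[1])]],.049,.111,.111)
E
python3 - <<'E'
from vis import *
from cfg import *
from rig import arm
import cv2
P=arm.camera_params("side")
for n in(0,1): print(tubside(cv2.imread(f"pics/side{n}.png"),P))
tub=np.array([.566,.3075]);p=(pan-tub)/np.linalg.norm(pan-tub)
arm.move_l([*(pan-p*.051),.096],feed=.03)
S=arm.camera("side")[:,:,::-1].copy();print("in contact",tubside(S,P))
arm.move_l([*(pan-p*.09),.096],feed=.1)
arm.move_l([*(pan-p*.09),.25],feed=.25)
q=np.array(arm.sense()["joint_pos"]);q[0]+=.5   # swing away to the right
arm.sleep(.1)
arm.move_joints(q)
S=arm.camera("side")[:,:,::-1].copy();T=arm.camera("top")[:,:,::-1].copy()
print(tubside(S,P));cv2.imwrite("pics/side2.png",S);cv2.imwrite("pics/top2.png",T)
print(arm.sense()["time_s"],arm.sense()["position"])
r=lambda i:cv2.resize(i,None,fx=4,fy=4,interpolation=2)
cv2.imwrite("pics/c2.png",np.hstack([r(T[210:330,240:340]),r(S[180:300,235:335])]))
E
```

```text
(array([0.56546178, 0.30689147, 0.111     ]), np.float64(0.0013662014248675034))
(array([0.56646732, 0.29355537, 0.111     ]), np.float64(0.001836646263603299))
in contact (array([0.56812055, 0.28416323, 0.111     ]), np.float64(0.0018727500439495043))
(array([0.56811293, 0.28319163, 0.111     ]), np.float64(0.0014455439586717595))
10.7 [0.66444987 0.062228   0.2485277 ]
```

View pics/c2.png

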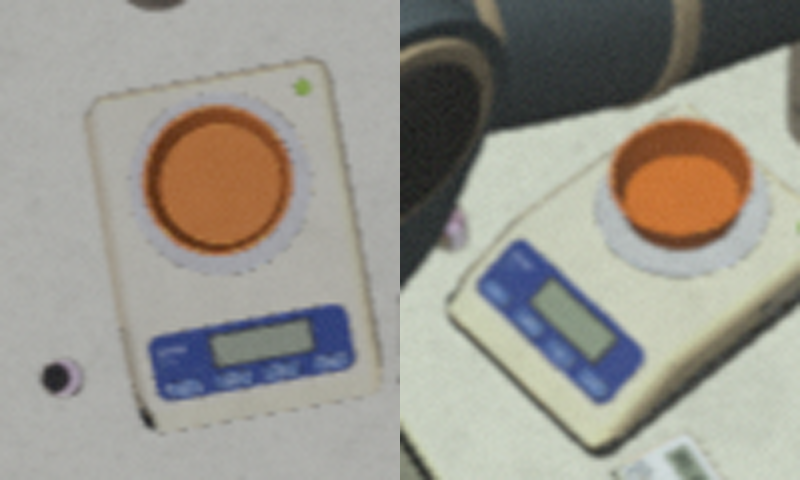

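In the top view the tub is at about (218,180) and the pan annulus shows all round it, x 133–312 and y 92–272. I'll do a precise fit in the top view, where calibration errors cancel.

Run:
```python
from vis import *
from rig import arm
P=arm.camera_params("top");T=cv2.imread("pics/top2.png")
print("tub",circ([P],[tubmask(T,(255,225,325,285))],.049,.111,.111))
pt=up([(312,175),(305,142),(285,112),(255,95),(222,91),(185,98),(150,125),(136,150),(132,180),(140,222),(165,255),(200,271),(240,269),(275,253),(300,222)],4,(240,210))
print("pan",circ([P],[pt],.0605,.078,.078))
# color-based pan edge: blueness
b=T[...,0].astype(int)-T[...,2]
c0=project(P,[.57,.283,.078])[0];e=[]
bb=cv2.GaussianBlur(b.astype(np.float32),(3,3),0)
for a in np.arange(0,2*np.pi,.15):
    r=np.arange(19,28,.25);m=np.array([c0+x*np.array([np.cos(a),np.sin(a)]) for x in r]).astype(np.float32)
    v=cv2.remap(bb,m[None,:,0],m[None,:,1],1)[0];g=np.gradient(cv2.GaussianBlur(v[:,None],(1,9),0)[:,0]);i=8+np.argmin(g[8:]);e.append(m[i])
print("pan auto",circ([P],[np.array(e,float)],.0605,.078,.078))
```

```text
tub (array([0.5693417, 0.2829988, 0.111    ]), np.float64(0.0021547385995798174))
pan (array([0.57179471, 0.28212121, 0.078     ]), np.float64(0.0008932946500730033))
pan auto (array([0.57052793, 0.28370135, 0.078     ]), np.float64(0.0008643250874893259))
```

The tub is centred to within about 2.5 mm. Next is the key press.

Run:
```python
from cfg import *
from rig import arm
q=np.array(arm.sense()["joint_pos"]);arm.command_gripper(0.)
for tilt in(25,20,15):
    t=np.radians(tilt);z=np.sin(t)*bx-np.cos(t)*ez
    R_=R(np.cross(by,z),z)
    print(tilt,[None if (k:=arm.inverse_kinematics(key+nk*h-z*.008,R_)) is None else np.round(k,2) for h in(.05,.02,-.004)])
arm.movep([.46,.2,.30],Rdown(bx[:2]))
s=arm.sense();print(s["time_s"],s["position"],s["finger_gap"],np.round(s["joint_pos"],2))
for tilt in(25,20,15):
    t=np.radians(tilt);z=np.sin(t)*bx-np.cos(t)*ez
    R_=R(np.cross(by,z),z)
    print(tilt,[None if (k:=arm.inverse_kinematics(key+nk*h-z*.008,R_)) is None else np.round(k,2) for h in(.05,.02,-.004)])
```

```text
25 [array([-0.53,  0.29, -0.33,  2.33,  1.12,  0.39, -0.1 ]), array([-0.62,  0.35, -0.21,  2.33,  1.27,  0.34, -0.24]), array([-0.7 ,  0.4 , -0.09,  2.32,  1.4 ,  0.28, -0.38])]
20 [array([-0.43,  0.31, -0.41,  2.27,  0.85,  0.43,  0.19]), array([-0.49,  0.37, -0.32,  2.27,  0.95,  0.38,  0.1 ]), array([-0.55,  0.41, -0.24,  2.26,  1.04,  0.33,  0.02])]
15 [array([-0.33,  0.33, -0.48,  2.21,  0.66,  0.5 ,  0.41]), array([-0.38,  0.39, -0.42,  2.21,  0.74,  0.45,  0.34]), array([-0.41,  0.44, -0.37,  2.2 ,  0.8 ,  0.41,  0.29])]
12.4583 [0.46057125 0.199615   0.30003964] -2.599825444429946e-05 [-0.46  0.13 -0.03  1.85  0.01  1.15 -1.89]
25 [array([-0.45,  0.3 , -0.42,  2.32,  1.15,  0.42, -0.12]), array([ 0.14,  0.66, -1.18,  2.29,  1.5 ,  0.86, -0.34]), array([-0.27,  0.48, -0.62,  2.3 ,  1.48,  0.51, -0.4 ])]
20 [array([-0.33,  0.32, -0.52,  2.27,  0.9 ,  0.46,  0.15]), array([-0.35,  0.39, -0.49,  2.26,  1.04,  0.44,  0.03]), array([ 0.16,  0.75, -1.18,  2.23,  1.43,  0.89, -0.22])]
15 [array([-0.23,  0.35, -0.6 ,  2.21,  0.73,  0.53,  0.34]), array([-0.23,  0.42, -0.6 ,  2.2 ,  0.85,  0.51,  0.24]), array([-0.24,  0.48, -0.58,  2.2 ,  0.94,  0.49,  0.17])]
```

Run:
```python
from cfg import *
from rig import arm
import cv2
t=np.radians(20);z=np.sin(t)*bx-np.cos(t)*ez;R_=R(np.cross(by,z),z)
P=lambda h:key+nk*h-z*.008
arm.movep(P(.09),R_); print(arm.sense()["position"]-P(.09))
arm.move_l(P(.015),feed=.08)
s=arm.sense();print(s["time_s"],s["position"]-P(.015),np.round(s["joint_pos"],2),s["wrist_force"])
T=arm.camera("side")[:,:,::-1]
cv2.imwrite("pics/c3.png",cv2.resize(T[180:300,225:355],None,fx=5,fy=5,interpolation=2))
```

```text
[ 5.08446529e-04 -1.95203153e-06  1.73268041e-04]
15.45 [5.81285527e-07 2.23750900e-04 3.19259465e-04] [-0.45  0.38 -0.37  2.26  1.01  0.39  0.05] [0.72096521 0.14836314 0.06713786]
```

View pics/c3.png

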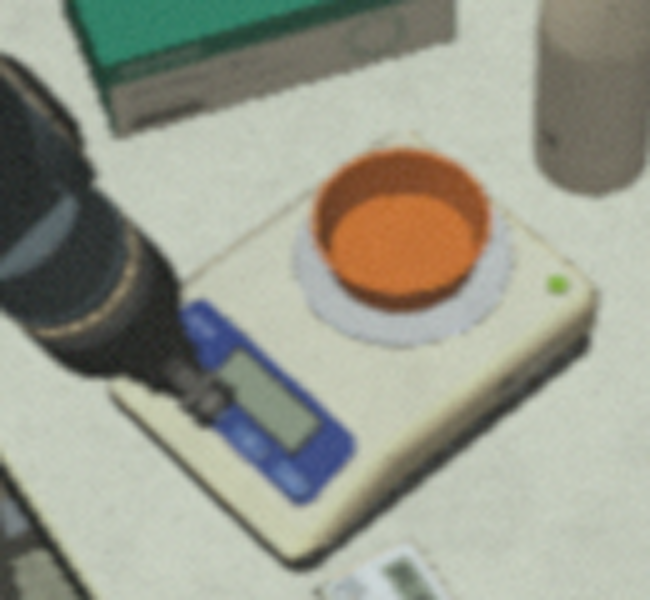

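The fingertips, at about (205,400), stand over the tare key, expected at about (210,402). Keys 3 and 4 are visible and clear. Pressing now.

Run:
```python
from cfg import *
from rig import arm
import cv2
t=np.radians(20);z=np.sin(t)*bx-np.cos(t)*ez;R_=R(np.cross(by,z),z)
P=lambda h:key+nk*h-z*.008
h=lambda:round(float((arm.sense()["position"]-P(0))@nk*1000),2)
f=lambda:round(float(arm.sense()["wrist_force"]@nk),2)
print("free",h(),f())
arm.move_l(P(.004),feed=.04);print(h(),f())
for k in np.arange(.003,-.0075,-.0005):
    arm.move_l(P(k),feed=.01);F=f();print(h(),F)
    if F>6: break
arm.sleep(.2);print("held",h(),f(),arm.sense()["time_s"])
```

```text
free 15.35 -0.58
3.79 -0.58
3.04 -0.07
2.53 -0.08
1.98 -0.17
1.46 -0.41
0.97 -0.39
0.48 0.23
-0.03 -0.13
-0.47 2.12
-0.94 2.61
-1.45 3.89
-1.84 5.8
-2.04 10.38
held -2.05 9.88 19.125
```

The force rises as a spring over about 1.5 mm and then hits a hard stop, so the key is fully down. Withdrawing and checking.

Run:
```python
from cfg import *
from vis import *
from rig import arm
t=np.radians(20);z=np.sin(t)*bx-np.cos(t)*ez
P=lambda h:key+nk*h-z*.008
arm.move_l(P(.02),feed=.05);arm.move_l(P(.10),feed=.15)
q=np.array(arm.sense()["joint_pos"]);q[0]+=.6;q[1]-=.15;arm.move_joints(q)
arm.sleep(.3);T=arm.camera("top")[:,:,::-1].copy();S=arm.camera("side")[:,:,::-1].copy()
print("tub",circ([arm.camera_params("top")],[tubmask(T,(255,225,325,285))],.049,.111,.111),tubside(S,arm.camera_params("side")))
s=arm.sense();print(s["time_s"],s["position"],s["wrist_force"])
r=lambda i:cv2.resize(i,None,fx=4,fy=4,interpolation=2)
cv2.imwrite("pics/c4.png",np.hstack([r(T[210:330,240:340]),r(S[180:300,235:335])]))
```

```text
tub (array([0.56931717, 0.28320213, 0.111     ]), np.float64(0.002010290581262332)) (array([0.56881459, 0.28211969, 0.111     ]), np.float64(0.00978937549579438))
21.9417 [ 0.48867191 -0.00404166  0.21427026] [-0.83322929 -0.36921904 -0.16836562]
```

View pics/c4.png

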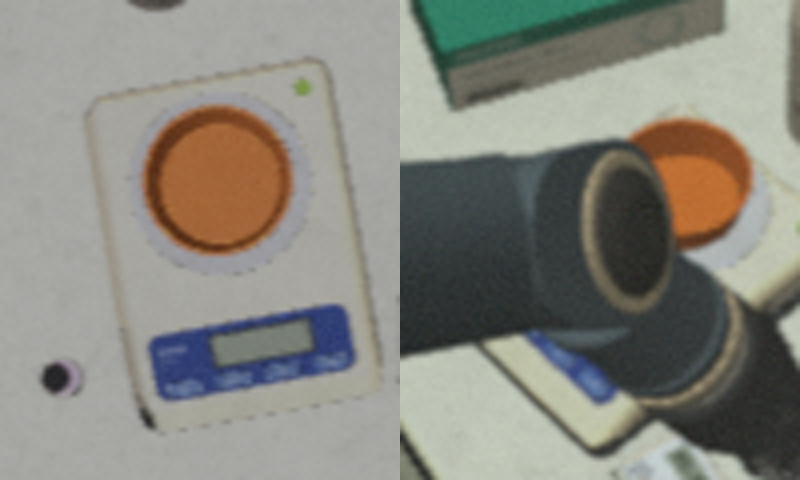

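The tub is still centred at (218,180) in the top view, the vial is undisturbed, and the hand is clear.

```bash
python3 -c "
from rig import arm
print(arm.finish_job())"
```

```text
the job is handed in; nothing more can be done
None
```

I handed the job in with the tub about 2 mm from the pan centre, the tare key pressed fully down and released, and the arm clear of everything; the hand-in gave no verdict.

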